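# Hold a straightedge against an engine plate with the sprung hold-down

## Robot

A 6-joint arm with a two-finger parallel gripper is mounted at the origin on the work surface. World frame = base frame: x ahead of the robot, y to its left, z up, the work surface at z = 0. Lengths are in m, angles in rad, forces in N, time in s.
With the tool pointing down it reaches from about 0.25 to 0.8 m from the base axis. Payload 8.5 kg.
Tool frame: the origin (TCP) lies between the finger pads; the fingertips stand 22 mm ahead of it and the grasp point (between the pads) lies 3 mm ahead of it; x points along the fingers, z is the direction in which the jaws open and shut, and the axes are right-handed (so a half turn about x gives the same grasp; the last joint's range is limited). The gripper opens to 85 mm and grips with 20 to 120 N. Pads are 22 mm wide; open, the fingers measure 114 mm over their backs; the gripper's body (76 mm by 85 mm) begins 54 mm behind the grasp point. The pads swing forward as they close: fully open they stand 13 mm farther back than shut.
Start: joints at [-1.271, 0.238, -0.013, 1.319, 0, 1.571], TCP at [0.155, -0.502, 0.253] pointing down, gripper open.
Joint ranges: [-2.66, 2.66], [-1.03, 1.9], [-1.14, 1.46], [-1.82, 2.27], [-1.45, 1.34], [-3.14, 3.14]. Speed limits (rad/s): [2.22, 2.22, 2.79, 3.14, 3.14, 3.14].

## Interface

Orientations are given as a 3x3 rotation matrix whose columns are the frame's x, y, z axes.
In Python, from rig import env, grab_frame, job_done, masks_of gives the robot as it stands.
- The arm moves only by the tool move_arm, never from a script. Its argument "commands" is a list that holds one entry, the list of rows, each a list of 5 numbers: the opening, from 0 (shut) to 1 (fully open), then the shift along the world's x, y, z in mm, then the turn about the world's z in degrees. In form: [[[gripper, dx, dy, dz, twist], ...]]. A call has 1 to 5 rows; each row shifts and turns the commanded pose from where the row before left it; what a row does not reach is not made up. A row lasts 1/12 s, in which the tool goes at most 41.7 mm and 7.16 degrees, less where a joint would pass 70% of its speed; a pose out of reach is approached as far as the arm can. A call with a gripper value outside its range is refused whole. The fingers move at their own pace and stop on an object; "squeeze" is the grip in N (left out, the last holds). Time passes only in rows, so rows that do not move let the fingers close. It gives the time, the measured TCP pose, the force and the opening at its end, in the units of the state.
- env.get_state(): the state, without advancing time (a new reading comes with each control period).
- grab_frame(name): name is "side" or "top"; returns a dict with "pixels" (384x512x3 uint8, red, green, blue), "depth" (384x512 float32, m along the optical axis (not along the pixel's ray), 0 where there is no reading), "K" (3x3 intrinsics, pixels), "pose" (4x4, takes a point from camera to world coordinates). Camera axes: x right, y down, z forward; pixel columns grow to the right and rows downward; lengths in m; the calibration is good to about 2 mm. A picture is of the moment at which its call begins.
- job_done(): hands the job in, once; it reports no verdict.
Trained networks look in the newest picture that a camera, given by its name, has taken for a name from the list of things; names that differ only in an ending like _2 or _b are one class to them, and where a whole thing is asked for, a point or a joint stands for the part that bears it (a point fixed in the world has none). Each returns a list of dicts, best first, with "p" (0 to 1); they miss things now and then, are a little off and sometimes report something else, mostly with a low value. They report only what shows in the picture. A call takes as long as a camera call.
- masks_of(label, camera): "region" (384x512 bool, what is visible of it) and "bbox" ([left, top, width, height] in pixels, round what is visible of it).
The state is a dict: "clock": time; "qpos": joint angles; "dq": joint speeds; "joint_torque": joint torques, N m; "position": TCP position; "orientation": TCP orientation; "contact_force": force on the tool from outside, world axes, zero at the start; "ft_torque": the same for the moment, N m; "opening": finger opening in m.
Only numpy, scipy, OpenCV 4.12 (cv2) and the standard library are available. Lean on these libraries where they do the work, as an engineer would, in place of code of your own. Each camera call takes 0.05 s, during which the arm holds its last target. There are 200 camera calls.

## Task

Take the steel straightedge by its wooden handle block and lay it flat on the marking-out plate, under the raised foot of the sprung hold-down and with its long edge flush against the near edge of the engine plate, then let go of it. Then press the hold-down's knob straight down 24 mm, about two thirds of its travel, so that its foot clamps the straightedge without moving it, and finish while still holding the knob pressed there. Leave the other things on the bench where they are.

Things in the scene. Friction and masses are not known exactly. Their poses are not given: they have to be found in the camera images.
- rule_grip (a point): Straightedge: loose plain steel bar 280 x 40 x 6 mm, about 0.4 kg, same both ways round; on its middle a wooden handle block 50 (along the bar) x 22 (across) x 50 mm high. This point: centre of the block, 31 mm above the bar's underside, on its centre line. x along the bar, y across, z up. Lies on the bench at the left or right, the file at the other side.
- jig: Fixed dark steel marking-out plate, top at z 12 mm, x -90 to 130, y -160 to 160, with a plain aluminium engine plate 90 x 250 x 10 mm pinned on it (x 0 to 90, y -125 to 125, top z 22). Origin: at bench height under the middle of the engine plate's near long edge; y along that edge, x across the engine plate away from the robot, z up.
- edge_mid (a point): Middle of the engine plate's near long edge, an upright straight face 10 mm high, at its foot, on the marking-out plate's top. Axes as the jig's. A flush straightedge has its centre line 20 mm in front (x -20), its length along y and its middle within about 15 mm of y 0, so that it reaches under the foot.
- holddown: Fixed sprung hold-down near the left or right end (jig y about +105 or -105 mm, 10 mm either way; a low toggle clamp is at the other). Origin: on the marking-out plate under the foot, 20 mm in front of the near edge. Post behind the engine plate; an arm 22 mm wide, 48 to 62 mm above the origin, reaches forward to just past the foot. The plunger runs through it: knob above, foot below.
- knob_top (a point): Centre of the flat top of the hold-down's black knob, 40 mm across and 14 mm thick, 114 mm above the marking-out plate (126 mm above the bench) when up. Moves down with the knob.
- plunger (a joint): Knob travel in m: 0 up, grows as it is pressed straight down, stop at 0.034, springs back. Spring 1.2 N + 0.3 N per mm; the foot meets a straightedge 6 mm thick at 14 mm, and from there its own spring adds 1.5 N + 0.5 N per mm: about 15 N at 24 mm.
- foot_face (a point): Centre of the underside of the hold-down's rubber foot, a disc 18 mm across; 20 mm above the marking-out plate when up.
- rule: The same straightedge; origin at the middle of the bar's underside.
- file: Bystander: flat file 280 mm long with a light wooden handle. Origin underneath, near its middle.
- bearing: Bystander: steel bearing ring 32 mm across, 10 mm high, lying on the engine plate about 65 mm behind the near edge. Origin underneath.
- sprocket: Bystander: dark steel sprocket 105 mm across. Origin underneath.
- wrench: Bystander: spanner lying between the robot and the marking-out plate. Origin underneath.
- oil: Bystander: grey bottle 60 mm across, 170 mm high. Origin underneath.
- socket: Bystander: steel socket 26 mm across, 50 mm high, standing. Origin underneath.
- tin: Bystander: open metal tin 80 mm across, 60 mm high. Origin underneath.

How it is judged:
By the outcome, as a careful person would: the job done as asked, in the order asked, and still so for the second after the job is handed in, while the arm keeps its last pose, push and grip.
It also fails if it takes over 54 s, if anything falls off the work surface, if the arm or the gripper's body presses on something with over 40 N, if the wrist force passes 120 N, or if a joint passes its speed limit or range.

## Working session

There is one attempt and no reset: what is moved stays moved. The work goes in short steps, Python scripts to look and compute and a tool call to move; the robot and the scene stay as the last step left them, time stands still between calls to the robot, and variables do not carry over. Pictures are saved under pics/ and viewed, about 8 in all and at most 12, crops included, and the job is handed in when it is done.

Besides the shell and the picture viewer there is one more tool, called after "Call:" as name(argument=value, ...) on one line, values as JSON. move_arm: Moves the arm, as the interface text tells. Its arguments: {"type":"object","properties":{"commands":{"type":"array"},"squeeze":{"type":"number"}},"required":["commands"]}

```bash
mkdir -p pics; cat > h.py <<'E'
import numpy as np, cv2
from rig import env, grab_frame, job_done, masks_of
def pts(f,m=None):
    d=f["depth"]; v,u=np.nonzero((d>0) if m is None else (m&(d>0)))
    z=d[v,u]; K=f["K"]
    p=np.c_[(u-K[0,2])*z/K[0,0],(v-K[1,2])*z/K[1,1],z]
    return p@f["pose"][:3,:3].T+f["pose"][:3,3],u,v
def save(f,n,s=1.5): cv2.imwrite('pics/'+n,cv2.resize(f["pixels"][:,:,::-1],None,fx=s,fy=s))
E
python3 - <<'E'
from h import *
s=env.get_state(); print(s["clock"],s["position"],s["orientation"].round(2) if hasattr(s["orientation"],'round') else s["orientation"],s["opening"])
for c in ("top","side"):
    f=grab_frame(c); save(f,c+"0.png"); print(c,f["pose"].round(3).tolist(),f["K"][0,0])
    for n in ("rule","rule_grip","jig","holddown","knob_top","file","bearing","wrench","oil","socket","tin","sprocket"):
        for r in masks_of(n,c)[:2]:
            p,u,v=pts(f,r["region"])
            if len(p)<5: print(n,r["p"],"few");continue
            print(n,round(r["p"],2),r["bbox"],np.median(p,0).round(3),"lo",np.percentile(p,2,0).round(3),"hi",np.percentile(p,98,0).round(3))
E
```

```text
0.0 [ 0.15495901 -0.50121166  0.2526958 ] [[-0.    0.96  0.3 ]
 [ 0.    0.3  -0.96]
 [-1.    0.   -0.  ]] 0.08535929698693281
top [[0.051, -0.975, 0.215, 0.266], [-0.999, -0.051, 0.005, -0.015], [0.006, -0.215, -0.977, 1.275], [0.0, 0.0, 0.0, 1.0]] 392.0947443588214
rule 0.59 [340.6, 196.6, 31.0, 84.1] [ 0.422 -0.342  0.006] lo [ 0.297 -0.382 -0.001] hi [ 0.56  -0.305  0.057]
rule_grip 0.79 [341.8, 196.6, 28.4, 85.8] [ 0.422 -0.342  0.006] lo [ 0.298 -0.382 -0.001] hi [ 0.561 -0.306  0.058]
rule_grip 0.27 [376.5, 162.2, 25.4, 25.8] [ 0.638 -0.452  0.024] lo [ 0.594 -0.5   -0.002] hi [ 0.677 -0.405  0.062]
jig 0.75 [208.2, 154.3, 101.0, 71.9] [ 0.559 -0.013  0.013] lo [ 0.464 -0.172  0.003] hi [0.677 0.136 0.028]
holddown 0.85 [282.7, 156.3, 16.6, 50.3] [ 0.592 -0.117  0.075] lo [ 0.514 -0.133  0.028] hi [ 0.675 -0.102  0.129]
holddown 0.73 [207.5, 153.0, 96.3, 71.7] [ 0.56  -0.009  0.013] lo [ 0.466 -0.171  0.007] hi [0.676 0.135 0.026]
knob_top 0.61 [286.5, 192.7, 13.8, 7.5] [ 0.531 -0.117  0.125] lo [ 0.514 -0.133  0.122] hi [ 0.547 -0.102  0.131]
file 0.7 [132.5, 180.6, 23.2, 87.6
[... 2181 characters left out ...]
9 -0.057 -0.001] hi [ 0.458 -0.01   0.009]
wrench 0.72 [288.8, 195.6, 61.6, 11.2] [ 0.377 -0.031  0.005] lo [ 0.289 -0.057 -0.003] hi [ 0.458 -0.01   0.009]
wrench 0.29 [160.3, 307.0, 42.7, 45.8] [0.696 0.359 0.005] lo [ 0.654  0.312 -0.   ] hi [0.738 0.399 0.015]
oil 0.61 [210.1, 89.5, 19.2, 49.0] [ 0.697 -0.311  0.086] lo [ 0.673 -0.333  0.009] hi [ 0.728 -0.3    0.168]
socket 0.66 [199.8, 361.3, 11.3, 20.3] [0.622 0.456 0.048] lo [0.612 0.441 0.001] hi [0.634 0.463 0.052]
tin 0.61 [232.0, 95.2, 20.9, 28.0] [ 0.629 -0.422  0.038] lo [ 0.596 -0.477  0.003] hi [ 0.664 -0.4    0.06 ]
tin 0.33 [214.3, 145.6, 56.5, 35.2] [ 0.575 -0.107  0.072] lo [ 0.517 -0.154  0.008] hi [ 0.675 -0.096  0.126]
```

```bash
python3 - <<'E'
from h import *
for c in ("top","side"):
    f=grab_frame(c); p,u,v=pts(f)
    def sel(lo,hi): 
        m=np.ones(len(p),bool)
        for i in range(3): m&=(p[:,i]>lo[i])&(p[:,i]<hi[i])
        return p[m]
    r=sel((.27,-.41,.0035),(.59,-.28,.012)); 
    rc=cv2.minAreaRect((r[:,:2]*1000).astype(np.float32)); print(c,"bar",rc,np.median(r[:,2]))
    vx=cv2.fitLine((r[:,:2]*1000).astype(np.float32),cv2.DIST_HUBER,0,.1,.1).ravel(); print(" line ang",np.degrees(np.arctan2(vx[1],vx[0])),vx[2:])
    b=sel((.27,-.41,.045),(.59,-.28,.07)); print("block",cv2.minAreaRect((b[:,:2]*1000).astype(np.float32)),np.median(b[:,2]))
    k=sel((.49,-.16,.115),(.57,-.08,.14)); print("knob",cv2.minEnclosingCircle((k[:,:2]*1000).astype(np.float32)),np.median(k[:,2]),len(k))
    e=sel((.45,-.17,.0185),(.70,.17,.026)); print("engine",cv2.minAreaRect((e[:,:2]*1000).astype(np.float32)),np.median(e[:,2]))
    j=sel((.44,-.20,.008),(.70,.19,.016)); print("plate",cv2.minAreaRect((j[:,:2]*1000).astype(np.float32)),np.median(j[:,2]))
    # near edge of engine plate: min x per y bin
    out=[]
    for y in np.arange(-.09,.11,.015):
        q=e[abs(e[:,1]-y)<.0075]
        if len(q)>5: out.append((y,np.percentile(q[:,0],3)))
    out=np.array(out); print("edge fit",np.polyfit(out[:,0],out[:,1],1),out[:,1].round(4))
    arm=sel((.49,-.16,.055),(.75,-.07,.080)); print("arm",cv2.minAreaRect((arm[:,:2]*1000).astype(np.float32)))
E
```

```text
top bar ((431.967041015625, -345.4225769042969), (128.92538452148438, 314.056640625), 89.99404907226562) 0.005643596195545997
 line ang 10.120993 [ 423.12512 -343.32144]
block ((428.7442626953125, -344.4211730957031), (50.28810119628906, 22.610322952270508), 9.74050521850586) 0.055583394751663184
knob ((531.3676147460938, -117.30509185791016), 20.006122589111328) 0.12521169566857693 135
engine ((579.2008056640625, -11.335113525390625), (194.769775390625, 268.1051025390625), 1.4650641679763794) 0.021744003027300285
plate ((562.6900634765625, -8.145111083984375), (360.0145568847656, 243.53485107421875), 88.89793395996094) 0.011633798948828655
edge fit [0.01892157 0.5557884 ] [0.5536 0.5535 0.5554 0.5544 0.5555 0.5559 0.5565 0.5557 0.558  0.5567
 0.5563 0.5583 0.5548 0.5585]
arm ((595.4677124023438, -118.85749053955078), (29.49009132385254, 164.91844177246094), 89.20740509033203)
side bar ((420.3788757324219, -335.7545471191406), (292.9239807128906, 74.83160400390625), 6.61020565032959) 0.0050923907685418435
 line ang 10.845571 [ 434.98663 -335.52237]
block ((428.50244140625, -340.18829345703125), (53.12407302856445, 27.377586364746094), 16.184511184692383) 0.052975574892216715
knob ((531.144287109375, -113.04515838623047), 20.132654190063477) 0.12427604067555736 132
engine ((616.427490234375, -14.045669555664062), (256.327392578125, 125.35834503173828), 88.57128143310547) 0.021256297269257762
plate ((565.2610473632812, -14.329620361328125), (322.4540100097656, 237.56396484375), 88.90451049804688) 0.011189065195454817
edge fit [0.02427898 0.55696875] [0.5565 0.5542 0.5556 0.5546 0.5562 0.5557 0.5569 0.5586 0.5573 0.5595
 0.5583 0.5581 0.5583 0.5603]
arm ((595.8114013671875, -113.93302917480469), (32.032779693603516, 164.45350646972656), 87.60674285888672)
```

View pics/top0.png

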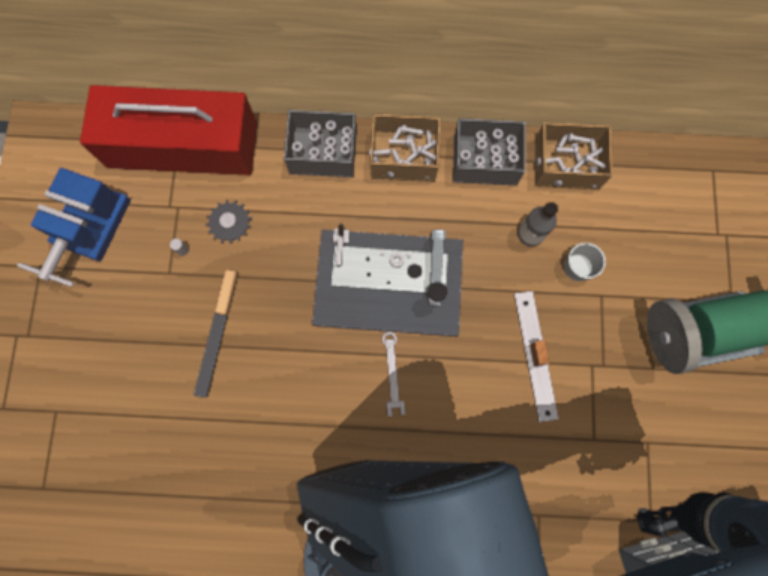

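View pics/side0.png

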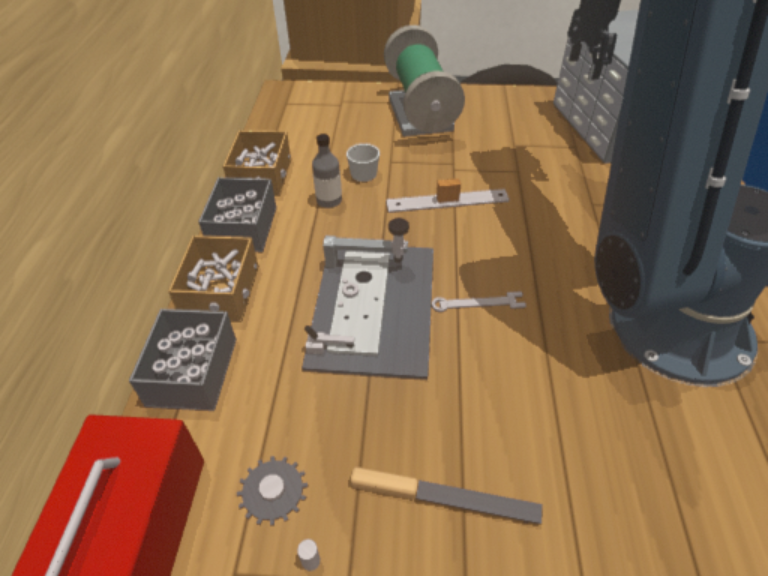

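Top view: straightedge on the right (537,352), hold-down knob (437,291), toggle clamp at left (340,245). Side view agrees. I go to the block.

Call:
move_arm(commands=[[[1,34,20,-10,-3.5],[1,34,20,-15,-3.6],[1,34,20,-20,0],[1,34,20,-20,0],[1,34,20,-20,0]]], squeeze=60)

```text
clock: 1.82
position: [0.32, -0.4043, 0.1714]
orientation: [[0.001, 0.985, 0.174], [-0.001, 0.174, -0.985], [-1.0, 0.0, 0.001]]
contact_force: [1.5, -1.3, -0.3]
opening: 0.0851
```

Call:
move_arm(commands=[[[1,34,20,-10,0],[1,34,20,-10,0],[1,30,16,-10,0],[1,0,0,0,0],[1,0,0,0,0]]])

```text
clock: 2.23
position: [0.4179, -0.348, 0.1412]
orientation: [[-0.001, 0.984, 0.178], [0.001, 0.178, -0.984], [-1.0, -0.001, -0.001]]
contact_force: [-0.7, -0.0, 0.5]
opening: 0.0856
```

```bash
python3 - <<'E'
from h import *
s=env.get_state(); print(s["clock"],s["position"],np.degrees(np.arctan2(s["orientation"][1][2],s["orientation"][0][2])))
f=grab_frame("side"); x,y=230,60
cv2.imwrite('pics/s1.png',cv2.resize(f["pixels"][50:200,200:400,::-1],None,fx=4,fy=4,interpolation=cv2.INTER_CUBIC))
E
```

```text
2.2333 [ 0.41786348 -0.34796217  0.14116353] -79.7289113945238
```

View pics/s1.png

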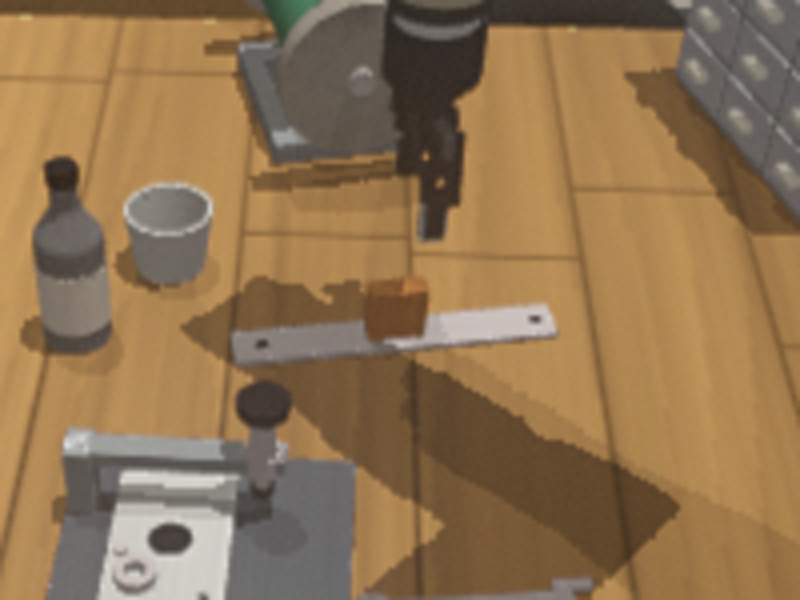

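Call:
move_arm(commands=[[[1,10.7,5.7,-20,0],[1,0,0,-28,0],[1,0,0,-28,0],[1,0,0,-20,0],[1,0,0,0,0]]])

```text
clock: 2.7
position: [0.4244, -0.343, 0.0429]
orientation: [[-0.005, 0.985, 0.173], [0.003, 0.173, -0.985], [-1.0, -0.004, -0.004]]
contact_force: [-0.7, 0.7, -1.3]
opening: 0.0855
```

```bash
python3 - <<'E'
from h import *
s=env.get_state(); print(s["clock"],s["position"],s["contact_force"])
f=grab_frame("side")
cv2.imwrite('pics/s2.png',cv2.resize(f["pixels"][80:180,240:360,::-1],None,fx=5,fy=5,interpolation=cv2.INTER_CUBIC))
E
```

```text
2.7 [ 0.42442148 -0.34296563  0.04289159] [-0.69248622  0.67186801 -1.31067892]
```

View pics/s2.png

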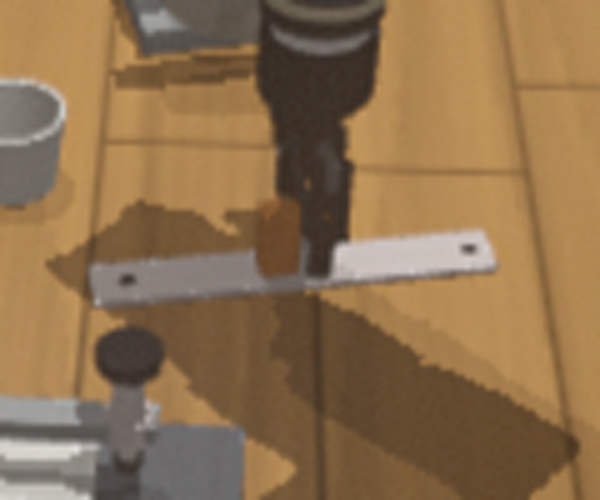

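```bash
python3 - <<'E'
from h import *
f=grab_frame("side"); s=env.get_state(); print(s["clock"],s["position"])
R=np.array(s["orientation"]);T=np.array(s["position"])
def pr(P):
    q=np.linalg.inv(f["pose"])@np.r_[P,1]; q=f["K"]@q[:3]/q[2]; return ((q[:2]-[240,80])*5).round()
for d in (-.011,0,.011):
    print([pr(T+R@np.array([a,d,-w])) for a in (0,.009) for w in (.0425,)], pr(T+R@np.array([0,d,.0425])))
# block top corners assumed
b=np.radians(10.2); u=np.array([np.cos(b),np.sin(b),0]); n=np.array([-u[1],u[0],0]); C=np.array([.4286,-.3423,.056])
print([pr(C+i*u*.025+j*n*.011) for i in (-1,1) for j in (-1,1)])
p,_,_=pts(f)
for lo,hi,nm in (((.35,-.33,.012),(.55,-.26,.05),"finger/left"),((.35,-.36,.012),(.55,-.328,.06),"block")):
    q=p[((p>lo)&(p<hi)).all(1)]; print(nm,len(q),np.percentile(q,[2,25,50,75,98],axis=0).round(3).tolist())
E
```

```text
2.8 [ 0.42642853 -0.34423588  0.04635956]
[array([326., 251.]), array([325., 262.])] [302. 174.]
[array([309., 252.]), array([308., 263.])] [286. 175.]
[array([293., 254.]), array([292., 265.])] [270. 177.]
[array([329., 190.]), array([335., 210.]), array([255., 196.]), array([261., 216.])]
finger/left 66 [[0.409, -0.33, 0.016], [0.427, -0.329, 0.026], [0.437, -0.327, 0.036], [0.445, -0.295, 0.044], [0.451, -0.285, 0.05]]
block 87 [[0.427, -0.347, 0.013], [0.432, -0.34, 0.03], [0.439, -0.332, 0.044], [0.448, -0.33, 0.054], [0.454, -0.329, 0.057]]
```

Call:
move_arm(commands=[[[1,4,1,-5,0],[1,0,0,0,0],[0,0,0,0,0],[0,0,0,0,0],[0,0,0,0,0]]], squeeze=60)

```text
clock: 3.22
position: [0.4317, -0.3428, 0.0416]
orientation: [[0.001, 0.985, 0.175], [-0.001, 0.175, -0.985], [-1.0, 0.001, 0.001]]
contact_force: [0.2, -0.4, 0.6]
opening: 0.0511
```

Call:
move_arm(commands=[[[0,0,0,0,0],[0,0,0,0,0],[0,0,0,0,0],[0,0,0,0,0],[0,0,0,0,0]]])

```text
clock: 3.63
position: [0.4316, -0.3428, 0.0414]
orientation: [[0.001, 0.985, 0.175], [-0.0, 0.175, -0.985], [-1.0, 0.001, 0.0]]
contact_force: [0.1, 0.5, 5.3]
opening: 0.0215
```

Call:
move_arm(commands=[[[0,0,0,25,0],[0,0,0,32,0],[0,0,0,32,0],[0,0,10,32,3],[0,0,15,25,6]]])

```text
clock: 4.05
position: [0.4313, -0.3181, 0.1885]
orientation: [[0.0, 0.945, 0.327], [-0.0, 0.327, -0.945], [-1.0, 0.0, 0.0]]
contact_force: [0.6, -0.8, -5.0]
opening: 0.0213
```

Call:
move_arm(commands=[[[0,0,30,0,7],[0,0,32,0,7],[0,0,32,0,7],[0,3,32,0,7],[0,3,32,0,7]]])

```text
clock: 4.47
position: [0.4364, -0.158, 0.1863]
orientation: [[-0.002, 0.582, 0.813], [0.001, 0.813, -0.582], [-1.0, -0.0, -0.002]]
contact_force: [0.3, -0.1, -4.6]
opening: 0.0213
```

Call:
move_arm(commands=[[[0,3,32,0,7],[0,3,32,0,7],[0,3,32,0,7],[0,3,30,0,7],[0,0,20,0,6]]])

```text
clock: 4.88
position: [0.4489, -0.0111, 0.1863]
orientation: [[-0.001, 0.026, 1.0], [0.001, 1.0, -0.026], [-1.0, 0.001, -0.001]]
contact_force: [0.0, -0.4, -4.6]
opening: 0.0213
```

```bash
cat > look.py <<'E'
from h import *
# bright/dark edge of engine plate & dark plate edges by colour on known planes
def ray(f,u,v,z):
    K=f["K"]; d=f["pose"][:3,:3]@np.array([(u-K[0,2])/K[0,0],(v-K[1,2])/K[1,1],1]); o=f["pose"][:3,3]
    return o+d*(z-o[2])/d[2]
def rect(f,z,x0,x1,y0,y1,s=.0005):
    xs=np.arange(x1,x0,-s); ys=np.arange(y1,y0,-s); X,Y=np.meshgrid(xs,ys,indexing='ij')
    q=(np.c_[X.ravel(),Y.ravel(),np.full(X.size,z)]-f["pose"][:3,3])@f["pose"][:3,:3]
    u=q[:,0]/q[:,2]*f["K"][0,0]+f["K"][0,2]; v=q[:,1]/q[:,2]*f["K"][1,1]+f["K"][1,2]
    return cv2.remap(f["pixels"],u.reshape(X.shape).astype(np.float32),v.reshape(X.shape).astype(np.float32),cv2.INTER_LINEAR)
E
python3 - <<'E'
from look import *
s=env.get_state(); print(s["clock"],s["position"],np.degrees(np.arctan2(s["orientation"][1][2],s["orientation"][0][2])))
ims=[]
for c in ("top","side"):
    f=grab_frame(c); save(f,c+"3.png",1.5)
    p,_,_=pts(f); z0=s["position"][2]-.0414
    q=p[((p>[.38,-.2,z0+.001])&(p<[.51,.2,z0+.011])).all(1)]
    if len(q)>30: print(c,"bar",cv2.minAreaRect((q[:,:2]*1000).astype(np.float32)),len(q))
    im=rect(f,.022,.50,.60,-.09,.10); g=cv2.GaussianBlur(cv2.cvtColor(im,cv2.COLOR_RGB2GRAY),(0,0),2).astype(float)
    out=[]
    for j in range(0,g.shape[1],6):
        col=g[:,j]; d=np.diff(col); i=np.argmin(d[60:170])+60
        if d[i]<-1.5: out.append((.10-j*.0005,.60-(i+.5)*.0005))
    out=np.array(out); 
    if len(out)>5:
        l=cv2.fitLine((out*1000).astype(np.float32),cv2.DIST_HUBER,0,.1,.1).ravel(); k=l[1]/l[0]
        print(c,"edge x at y=-10:",l[3]+k*(-10-l[2]),"slope",k,len(out))
E
```

```text
4.8833 [ 0.44889839 -0.01113919  0.18630728] -1.4876945761404932
top bar ((448.6743469238281, -13.672821044921875), (279.16693115234375, 40.27627182006836), 89.01255798339844) 436
top edge x at y=-10: 555.7612 slope 0.025954138 14
side bar ((449.386474609375, 17.144500732421875), (229.66844177246094, 40.02152633666992), 89.86310577392578) 687
side edge x at y=-10: 554.15045 slope 0.02364574 64
```

Call:
move_arm(commands=[[[0,5,0,-30,0],[0,0,0,-35,0],[0,0,0,-35,0],[0,0,0,-20,0],[0,0,0,-5,0]]])

```text
clock: 5.4
position: [0.4513, -0.014, 0.0584]
orientation: [[-0.007, 0.035, 0.999], [0.0, 0.999, -0.035], [-1.0, -0.0, -0.007]]
contact_force: [-0.4, 0.2, -4.4]
opening: 0.0216
```

```bash
python3 - <<'E'
from look import *
s=env.get_state(); print(s["clock"],s["position"],s["contact_force"])
for c in ("top","side"):
    f=grab_frame(c)
    p,_,_=pts(f); z0=s["position"][2]-.0414; print(z0)
    q=p[((p>[.42,-.17,z0+.002])&(p<[.50,.14,z0+.010])).all(1)]
    print(c,"bar",cv2.minAreaRect((q[:,:2]*1000).astype(np.float32)),len(q),"top z",np.median(q[:,2]))
    # plate ends in y at z=.012, x .57
    im=rect(f,.012,.50,.66,-.20,.18)
    if c=="side": a=im
    cv2.imwrite('pics/rect_%s.png'%c,cv2.resize(im[:,:,::-1],None,fx=1,fy=1))
a=cv2.imread('pics/rect_top.png');b=cv2.imread('pics/rect_side.png');cv2.imwrite('pics/r3.png',np.vstack([a[:250],b]))
print(a.shape)
E
```

```text
5.4 [ 0.45132221 -0.01398124  0.05835134] [-0.4461066   0.21830725 -4.43298076]
0.016951340992938012
top bar ((450.9319152832031, -16.794265747070312), (279.6435546875, 40.45729446411133), 88.52940368652344) 273 top z 0.02270213174462432
0.016951340992938012
side bar ((453.710693359375, 54.33305740356445), (147.49569702148438, 39.829959869384766), 88.52676391601562) 570 top z 0.02308119485210136
(321, 760, 3)
```

View pics/r3.png

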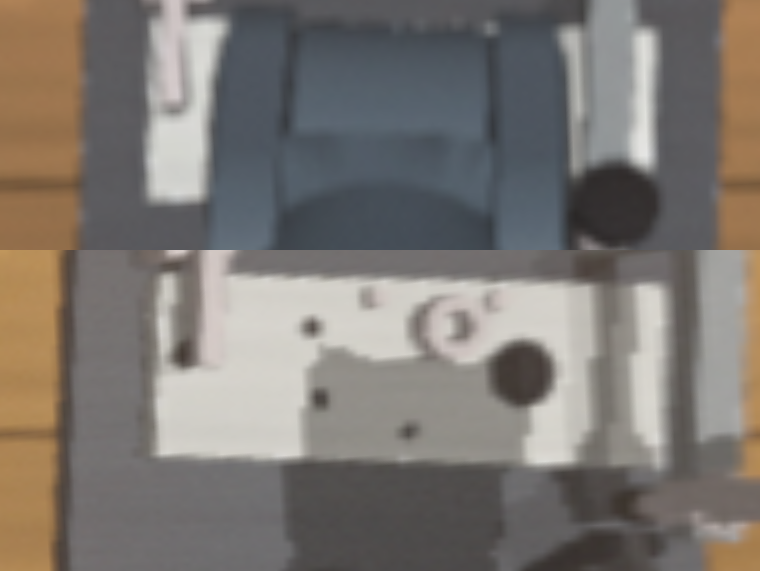

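Call:
move_arm(commands=[[[0,12,0,0,0],[0,18,0,0,0],[0,18,0,0,0],[0,14,0,0,0],[0,8,0,0,0]]])

```text
clock: 5.92
position: [0.5274, -0.0139, 0.0639]
orientation: [[0.004, 0.034, 0.999], [-0.0, 0.999, -0.034], [-1.0, -0.0, 0.004]]
contact_force: [-0.2, -0.7, -5.0]
opening: 0.0214
```

Call:
move_arm(commands=[[[0,0,0,-2,0],[0,0,0,-2,0],[0,0,0,0,0],[0,0,0,0,0],[0,0,0,0,0]]])

```text
clock: 6.33
position: [0.5236, -0.0136, 0.058]
orientation: [[-0.001, 0.034, 0.999], [-0.0, 0.999, -0.034], [-1.0, -0.0, -0.001]]
contact_force: [-1.1, -0.5, -4.5]
opening: 0.0213
```

```bash
cat > barpose.py <<'E'
from look import *
s=env.get_state(); print(s["clock"],s["position"],s["contact_force"],"yaw",np.degrees(np.arctan2(s["orientation"][1][2],s["orientation"][0][2])))
for c in ("top","side"):
    f=grab_frame(c); r=rect(f,.018,.49,.60,-.18,.15); 
    im=np.vstack([im,r]) if c=="side" else r
    for y in (.11,.09,.07,.05,-.07,-.145):
        pass
cv2.imwrite('pics/bp_%d.png'%int(s["clock"]*100),im[:,:,::-1]); print('pics/bp_%d.png'%int(s["clock"]*100))
E
python3 barpose.py
```

```text
6.3333 [ 0.52362437 -0.0135632   0.05803846] [-1.07081304 -0.53274558 -4.45817901] yaw -1.9251684316698798
pics/bp_633.png
```

Call:
move_arm(commands=[[[0,2,0,-2,0],[0,2,0,-1.5,0],[0,0,0,0,0],[0,0,0,0,0],[0,0,0,0,0]]])

```text
clock: 6.85
position: [0.5283, -0.0136, 0.0543]
orientation: [[-0.0, 0.034, 0.999], [0.0, 0.999, -0.034], [-1.0, 0.0, -0.0]]
contact_force: [-0.5, 0.7, -4.6]
opening: 0.0217
```

Call:
move_arm(commands=[[[0,1.5,0,0,0],[0,1.5,0,0,0],[0,0,0,0,0],[0,0,0,0,0],[0,0,0,0,0]]])

```text
clock: 7.27
position: [0.5314, -0.0136, 0.0544]
orientation: [[-0.0, 0.034, 0.999], [-0.0, 0.999, -0.034], [-1.0, -0.0, -0.0]]
contact_force: [0.9, -0.5, -6.5]
opening: 0.0213
```

```bash
python3 barpose.py
```

```text
7.2667 [ 0.53139277 -0.01358367  0.05443322] [ 0.85339804 -0.49598607 -6.45884759] yaw -1.924610053196039
pics/bp_726.png
```

View pics/bp_633.png

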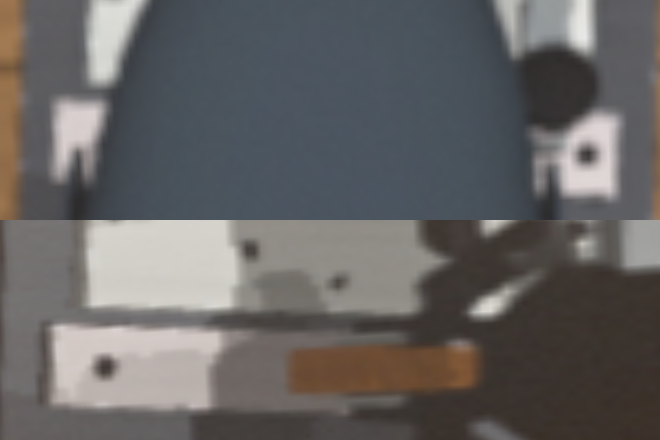

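The rectified crop shows the bar nearly parallel to the edge (a gap of about 5 mm then), its right end past the foot under the knob. I push on to contact.

Call:
move_arm(commands=[[[0,1,0,-0.5,0],[0,1,0,0,0],[0,1,0,0,0],[0,0,0,0,0],[0,0,0,0,0]]])

```text
clock: 7.78
position: [0.534, -0.0136, 0.0538]
orientation: [[-0.001, 0.033, 0.999], [-0.0, 0.999, -0.033], [-1.0, -0.0, -0.001]]
contact_force: [-2.1, -0.8, -4.5]
opening: 0.021
```

Call:
move_arm(commands=[[[0,1,0,0,0],[0,0,0,0,0],[0,0.5,0,0,0],[0,0,0,0,0],[0,0,0,0,0]]])

```text
clock: 8.2
position: [0.5341, -0.0135, 0.0535]
orientation: [[-0.003, 0.033, 0.999], [0.0, 0.999, -0.033], [-1.0, -0.0, -0.003]]
contact_force: [-7.1, -0.7, -1.3]
opening: 0.0211
```

```bash
python3 barpose.py; python3 -c "
from h import *
print(env.get_state()['ft_torque'])"
```

```text
8.2 [ 0.53412644 -0.01352865  0.0535341 ] [-7.12839397 -0.66112629 -1.27275542] yaw -1.9140919742826243
pics/bp_819.png
[0.00160688 1.46579704 0.22294258]
```

Call:
move_arm(commands=[[[0,0.7,0,-0.5,0],[0,0.5,0,0,0],[0,0,0,0,0],[0,0,0,0,0],[0,0,0,0,0]]])

```text
clock: 8.72
position: [0.5342, -0.0135, 0.0535]
orientation: [[-0.005, 0.033, 0.999], [0.0, 0.999, -0.033], [-1.0, -0.0, -0.005]]
contact_force: [-11.6, -0.5, 6.9]
opening: 0.0214
```

```bash
python3 barpose.py; python3 -c "
from h import *
print(env.get_state()['ft_torque'])
f=grab_frame('side'); cv2.imwrite('pics/s4.png',cv2.resize(f['pixels'][140:250,180:310,::-1],None,fx=5,fy=5,interpolation=cv2.INTER_CUBIC))"
```

```text
8.7167 [ 0.53422624 -0.01351464  0.05345227] [-11.62611334  -0.49793288   6.86440364] yaw -1.9148668496893062
pics/bp_871.png
[0.01151357 2.59037712 0.16696295]
```

View pics/s4.png

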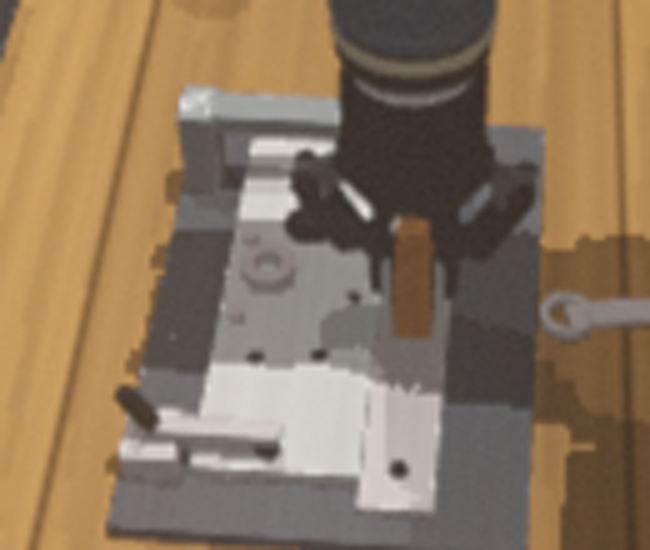

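Call:
move_arm(commands=[[[0,-0.8,0,0.7,0],[0,0,0,0,0],[0.35,0,0,0,0],[0.5,0,0,0,0],[0.6,0,0,0,0]]])

```text
clock: 9.28
position: [0.5375, -0.0136, 0.0548]
orientation: [[0.002, 0.034, 0.999], [-0.0, 0.999, -0.034], [-1.0, 0.0, 0.002]]
contact_force: [0.2, -0.1, -0.4]
opening: 0.051
```

Call:
move_arm(commands=[[[0.6,0,0,0,0],[0.6,0,0,0,0],[0.6,0,0,0,0],[0.6,0,0,0,0],[0.6,0,0,0,0]]])

```text
clock: 9.7
position: [0.5364, -0.0136, 0.0542]
orientation: [[0.0, 0.034, 0.999], [-0.0, 0.999, -0.034], [-1.0, -0.0, 0.0]]
contact_force: [0.6, -0.0, -1.0]
opening: 0.0512
```

Call:
move_arm(commands=[[[0.6,0,0,10,0],[0.6,0,0,25,0],[0.6,0,0,35,0],[0.6,0,0,40,0],[0.6,0,0,35,0]]])

```text
clock: 10.12
position: [0.536, -0.0136, 0.202]
orientation: [[0.001, 0.034, 0.999], [-0.0, 0.999, -0.034], [-1.0, -0.0, 0.001]]
contact_force: [0.5, 0.3, 0.1]
opening: 0.0515
```

Call:
move_arm(commands=[[[0.3,-30,0,0,0],[0,-40,0,0,0],[0,-40,0,0,0],[0,-40,0,0,0],[0,-30,0,0,0]]])

```text
clock: 10.53
position: [0.353, -0.0135, 0.1995]
orientation: [[-0.001, 0.034, 0.999], [-0.0, 0.999, -0.034], [-1.0, -0.0, -0.001]]
contact_force: [0.8, 0.7, 1.0]
opening: 0.0
```

```bash
python3 barpose.py; python3 - <<'E'
from look import *
for c in ("top","side"):
    f=grab_frame(c); p,_,_=pts(f)
    S=lambda lo,hi: p[((p>np.array(lo))&(p<np.array(hi))).all(1)]
    mm=lambda q:(q[:,:2]*1000).astype(np.float32)
    k=S((.49,-.16,.115),(.57,-.08,.14)); print(c,"knob",cv2.minEnclosingCircle(mm(k)),k[:,:2].mean(0),np.median(k[:,2]))
    b=S((.49,-.05,.058),(.57,.03,.08)); print("block",cv2.minAreaRect(mm(b)),np.median(b[:,2]))
    w=S((.62,-.03,.04),(.7,.2,.1))
    for n in ("bearing","wrench"):
        for r in masks_of(n,c)[:1]: print(n,np.median(pts(f,r["region"])[0],0).round(3))
E
```

```text
10.5333 [ 0.35300409 -0.01349642  0.19947864] [0.77076144 0.65642203 1.03411996] yaw -1.921903386185894
pics/bp_1053.png
top knob ((531.093017578125, -116.78040313720703), 20.459333419799805) [ 0.5302921  -0.11693877] 0.1255200469972535
block ((532.7095336914062, -17.080244064331055), (22.450193405151367, 47.459163665771484), 2.6831061840057373) 0.06710379963207991
bearing [ 0.619 -0.034  0.031]
side knob ((530.6991577148438, -114.16561126708984), 21.102680206298828) [ 0.53142075 -0.10986343] 0.12409775735390638
block ((533.6787719726562, -12.893806457519531), (51.493438720703125, 21.705575942993164), 88.41194915771484) 0.06667943789995434
bearing [ 0.62  -0.03   0.029]
wrench [ 0.374 -0.031  0.006]
```

```bash
python3 -c "
import cv2
im=cv2.imread('pics/bp_1053.png');cv2.imwrite('pics/bpv.png',im)"
```

```text
(no output)
```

View pics/bpv.png

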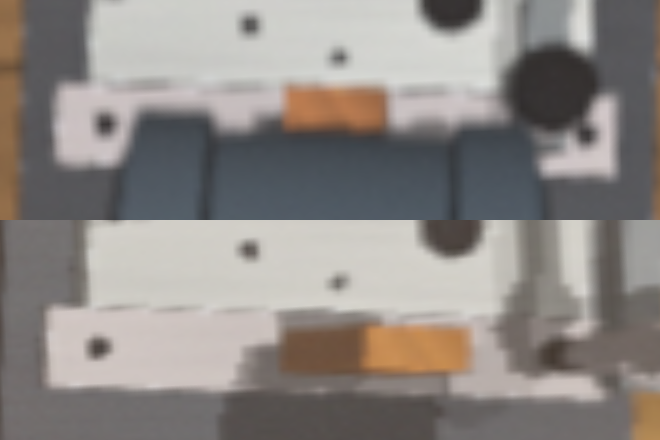

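The view shows the bar's long edge flush along the whole engine-plate edge (rectified row 88/308), block standing, bar end under the foot. Now the knob.

Call:
move_arm(commands=[[[0,20,-20,0,0],[0,35,-20,0,0],[0,35,-20,0,0],[0,35,-20,0,0],[0,35,-20,0,0]]])

```text
clock: 11.35
position: [0.5186, -0.1149, 0.1984]
orientation: [[-0.001, 0.034, 0.999], [0.0, 0.999, -0.034], [-1.0, 0.0, -0.001]]
contact_force: [0.6, 0.4, 0.2]
opening: -0.0001
```

Call:
move_arm(commands=[[[0,17,-2.5,-10,0],[0,0,0,-15,0],[0,0,0,0,0],[0,0,0,0,0],[0,0,0,0,0]]])

```text
clock: 11.77
position: [0.5332, -0.1159, 0.1743]
orientation: [[-0.001, 0.033, 0.999], [0.0, 0.999, -0.033], [-1.0, 0.0, -0.001]]
contact_force: [-0.0, -0.0, 0.4]
opening: 0.0004
```

Call:
move_arm(commands=[[[0,-1,0,-10,0],[0,0,0,-8,0],[0,0,0,-4,0],[0,0,0,0,0],[0,0,0,0,0]]])

```text
clock: 12.18
position: [0.532, -0.1159, 0.152]
orientation: [[-0.001, 0.033, 0.999], [0.0, 0.999, -0.033], [-1.0, 0.0, -0.001]]
contact_force: [-1.6, -0.2, -0.4]
opening: -0.0003
```

Call:
move_arm(commands=[[[0,0,0,-3,0],[0,0,0,-2,0],[0,0,0,-2,0],[0,0,0,0,0],[0,0,0,0,0]]])

```text
clock: 12.6
position: [0.5324, -0.1161, 0.1452]
orientation: [[0.0, 0.034, 0.999], [-0.0, 0.999, -0.034], [-1.0, -0.0, 0.0]]
contact_force: [0.4, 0.4, 0.6]
opening: -0.0001
```

```bash
python3 - <<'E'
from look import *
s=env.get_state(); print(s["position"],s["contact_force"])
f=grab_frame('side'); cv2.imwrite('pics/s5.png',cv2.resize(f['pixels'][110:230,180:320,::-1],None,fx=5,fy=5,interpolation=cv2.INTER_CUBIC))
E
```

```text
[ 0.53243429 -0.11609381  0.14520082] [0.40870165 0.35873128 0.58653253]
```

View pics/s5.png

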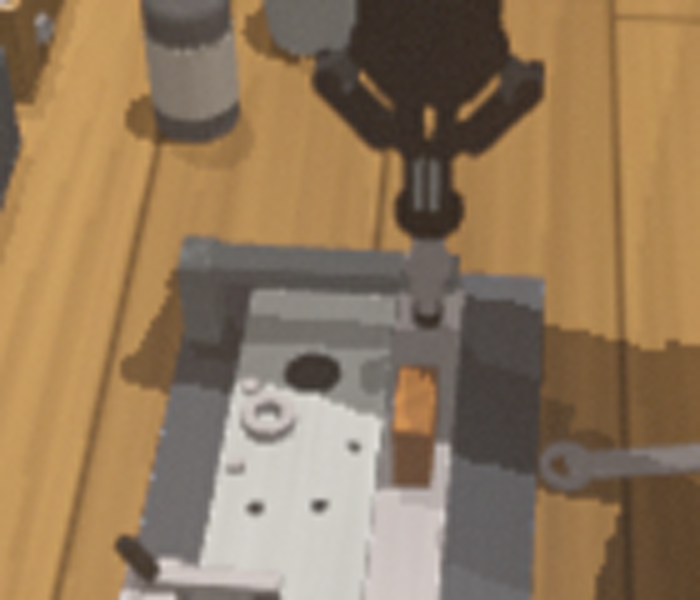

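The closed fingertips stand over the knob's centre (430,205); I press.

Call:
move_arm(commands=[[[0,0,0,-2,0],[0,0,0,-2,0],[0,0,0,-2,0],[0,0,0,0,0],[0,0,0,0,0]]])

```text
clock: 13.07
position: [0.5325, -0.1161, 0.1392]
orientation: [[0.0, 0.034, 0.999], [-0.0, 0.999, -0.034], [-1.0, -0.0, 0.0]]
contact_force: [1.0, -0.5, 3.3]
opening: 0.0003
```

Call:
move_arm(commands=[[[0,0,0,-2,0],[0,0,0,-2,0],[0,0,0,-2,0],[0,0,0,0,0],[0,0,0,0,0]]])

```text
clock: 13.48
position: [0.5325, -0.1161, 0.1333]
orientation: [[0.0, 0.034, 0.999], [-0.0, 0.999, -0.034], [-1.0, -0.0, 0.0]]
contact_force: [-0.3, -0.1, 7.3]
opening: -0.0001
```

Call:
move_arm(commands=[[[0,0,0,-2,0],[0,0,0,-2,0],[0,0,0,0,0],[0,0,0,0,0],[0,0,0,0,0]]])

```text
clock: 13.9
position: [0.5325, -0.1161, 0.1297]
orientation: [[0.001, 0.034, 0.999], [-0.0, 0.999, -0.034], [-1.0, -0.0, 0.001]]
contact_force: [-1.4, 0.7, 9.4]
opening: 0.0003
```

Call:
move_arm(commands=[[[0,0,0,-1.5,0],[0,0,0,-1.5,0],[0,0,0,0,0],[0,0,0,0,0],[0,0,0,0,0]]])

```text
clock: 14.32
position: [0.5325, -0.1161, 0.1269]
orientation: [[0.001, 0.034, 0.999], [-0.0, 0.999, -0.034], [-1.0, -0.0, 0.001]]
contact_force: [-2.1, 0.1, 13.1]
opening: 0.0001
```

Call:
move_arm(commands=[[[0,0,0,-1.5,0],[0,0,0,-1.5,0],[0,0,0,0,0],[0,0,0,0,0],[0,0,0,0,0]]])

```text
clock: 14.73
position: [0.5325, -0.1161, 0.1241]
orientation: [[0.001, 0.034, 0.999], [-0.0, 0.999, -0.034], [-1.0, -0.0, 0.001]]
contact_force: [-1.8, 0.4, 14.3]
opening: 0.0003
```

```bash
python3 - <<'E'
from look import *
for i in range(3):
    f=grab_frame(("side","top","side")[i]); s=env.get_state(); print(s["clock"],s["position"],s["contact_force"])
    p,_,_=pts(f); S=lambda lo,hi: p[((p>np.array(lo))&(p<np.array(hi))).all(1)]
    b=S((.49,-.05,.058),(.57,.03,.08)); 
    if len(b)>5: print("block",cv2.minAreaRect((b[:,:2]*1000).astype(np.float32)),np.median(b[:,2]))
    k=S((.50,-.15,.085),(.548,-.09,.108)); 
    if len(k): print("knob z",np.percentile(k[:,2],[50,75,90]))
cv2.imwrite('pics/s6.png',cv2.resize(f['pixels'][110:230,180:320,::-1],None,fx=5,fy=5,interpolation=cv2.INTER_CUBIC))
E
```

```text
14.7833 [ 0.53253442 -0.11611933  0.12409417] [-2.56146698  1.00264759 14.46485177]
block ((533.7355346679688, -11.232357025146484), (52.325462341308594, 21.901885986328125), 88.77383422851562) 0.0667127087837609
knob z [0.09952332 0.10095616 0.10217999]
14.8333 [ 0.53249896 -0.11611834  0.12411661] [-2.98309234  0.21312711 13.60021185]
block ((532.6068725585938, -15.35757064819336), (21.26085662841797, 44.60350036621094), 1.1740666627883911) 0.06757764569158686
14.8833 [ 0.53249498 -0.11611024  0.12411114] [-2.64472402  0.02204286 14.14911416]
block ((533.7747802734375, -13.833053588867188), (52.67212677001953, 21.72612953186035), 88.81232452392578) 0.06657158457541557
knob z [0.09977554 0.10150332 0.1033293 ]
```

View pics/s6.png

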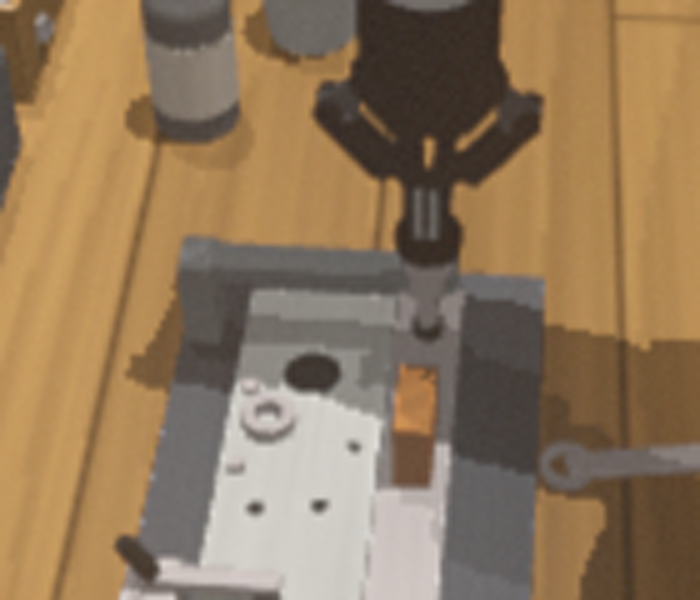

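The knob is down, the foot is on the bar (428,328), and the bar and block (415,425) sit in the same place as before pressing. Handing in.

```bash
python3 -c "
from rig import job_done
print(job_done())"
```

```text
the job is handed in; nothing more can be done
None
```

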